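# Close and latch the contact-printing frame

## Task

The glass lid of the wooden contact-printing frame stands open: push it over from behind, by its wooden rim, until it lies fully shut on the print, without slamming it. Then push the red and black fin of the brass latch round until the latch lies straight across the lid's rim, as far as it goes. Only push: do not pinch the lid or the latch, keep off the glass and the lid's felt-lined inside, and leave the bottles, beaker and brush where they are.

Things in the scene. Friction and masses are not known exactly. Their poses are not given: they have to be found in the camera images.
- frame: Fixed wooden contact-printing frame: bed 240 (its x) x 250 (its y) x 36 mm tall, with a white sheet bearing a yellow patch. Origin at the centre of its underside, z up; yaw within 0.4. The lid's hinge line runs along the frame's x at y = +100 mm, z = 45 mm. The latch's vertical pivot is at x = 0, y = -104 mm, on the ledge at the other side.
- lid (a joint): Hinge angle of the lid (rad): 0 = shut flat on the bed (stop), 1.571 = upright, 1.65 to 1.95 at the start, leaning a little outwards (to the frame's +y); stop at 2.05. A stiff hinge (0.6 N m friction, lid about 0.4 kg) holds it at any angle: a push of 1 to 8 N near the free edge moves it, and it must be pushed all the way down.
- lid_edge (a point): Middle of the lid's free-edge rim bar, on the outer face, 163 mm from the hinge line: the place to push. The dark wooden lid is 220 mm along the hinge, 180 mm from hinge line to free edge, 14 mm thick (7 mm either side of the hinge line; outer face at z = 52 mm when shut). Rim bars: 34 mm wide at the free edge, 26 mm at hinge and ends.
- latch (a joint): Angle of the brass latch about its vertical pivot (rad), counter-clockwise from above: 0 = along the frame's +x, clear of the lid; 1.571 = to the frame's +y, straight across the lid's rim (stop). Starts at -0.6 to 0.3; stop at -0.7; stays where left (about 2 N on the fin turns it). Bar 16 mm wide, reaching 50 mm from its pivot, at z = 55 to 63 mm, 3 mm above the shut lid.
- latch_fin (a point): Centre of the top of the upright fin on the latch, 36 mm from the pivot, at z = 87 mm. The fin is a blade 24 mm long along the bar, 14 mm thick, standing 24 mm above the bar (z = 63 to 87 mm). Its red half has the face to push, towards growing latch angle; the black half leads. Pressing both faces counts as a pinch.
- glass_mid (a point): Middle of the upper side of the lid's glass, 168 x 120 mm, set in the rim 7 mm below its outer face, 26 to 146 mm from the hinge line. Not to be touched.
- felt_mid (a point): Middle of the free-edge strip of the grey felt, 2 mm thick, that lines the inside of the lid's rim all round. Not to be touched.
- bottle0: An amber glass dropper bottle with a black dropper top, 34 mm across, 96 mm tall; origin at the centre of its underside, z up. Bystander: leave alone. Stands beyond the frame (its +x side).
- bottle1: An amber glass dropper bottle with a black dropper top, 34 mm across, 96 mm tall; origin at the centre of its underside, z up. Bystander: leave alone. Stands beyond the frame (its +x side).
- bottle2: An amber glass dropper bottle with a black dropper top, 34 mm across, 96 mm tall; origin at the centre of its underside, z up. Bystander: leave alone.
- bottle3: An amber glass dropper bottle with a black dropper top, 34 mm across, 96 mm tall; origin at the centre of its underside, z up. Bystander: leave alone.
- beaker: Empty clear glass beaker, 72 mm across, 100 mm tall; origin at the centre of its underside, z up. Bystander: leave alone.
- brush: Flat wide brush lying on the table, 168 mm long, 50 mm wide, 14 mm high, along its own x, bristles at +x; origin on the table under the joint of grey handle and steel ferrule. Bystander: leave alone.

How it is judged:
On the way, in this order (a step that is already met when the one before it is completed fails the run):
1. the lid is pushed over until it is shut, the latch still clear of it (value of joint lid below 0.035 rad and value of joint latch below 0.7 rad), for 0.2 s.
2. the latch is turned across the shut lid (value of joint lid below 0.035 rad and value of joint latch above 1.3 rad), for 0.2 s.
At the end, for the whole second after the job is handed in: The lid is shut (within 0.035 rad, 6 mm at its free edge), the latch lies across its rim (angle above 1.3 rad), both are at rest, and bottles, beaker and brush stand or lie where they were (within 25 mm) (all of step 2 and velocity of joint lid between -0.05 and 0.05 rad/s and velocity of joint latch between -0.1 and 0.1 rad/s and distance of each of bottle0, bottle1, bottle2, bottle3, beaker, brush from where it was at the start of the episode below 0.025 m and angle between each of bottle0, bottle1, bottle2, bottle3, beaker, brush's own z axis and vertical below 0.5 rad); the robot touches nothing.
It fails at once if the glass pane or the inside of the lid (its felt lining) is touched, as when the lid is pinched (contact force between the fingers and lid_c4 above 1 N or contact force between the fingers and lid_c5 above 1 N or contact force between the fingers and lid_c6 above 1 N or contact force between the fingers and lid_c7 above 1 N or contact force between the fingers and lid_c8 above 1 N).
It fails at once if the latch fin is pinched (both of its faces pressed at once) (contact force between the fingers and latch_c1 above 0.7 N and contact force between the fingers and latch_c2 above 0.7 N).
It fails at once if the lid is slammed (swings shut faster than 2.5 rad/s) (velocity of joint lid below -2.5 rad/s).
It fails at once if the latch is turned across while the lid is still up (value of joint latch above 0.7 rad and value of joint lid above 0.1 rad).
It fails at once if a bottle, the beaker or the brush is moved more than 25 mm, lifted or knocked over (distance of any of bottle0, bottle1, bottle2, bottle3, beaker, brush from where it was at the start of the episode above 0.025 m or angle between any of bottle0, bottle1, bottle2, bottle3, beaker, brush's own z axis and vertical above 0.5 rad).
It also fails if it takes over 51 s, if anything falls off the work surface, if the arm or the gripper's body presses on something with over 40 N, if the wrist force passes 120 N, or if a joint passes its speed limit or range.

## Robot

A 7-joint arm with a two-finger parallel gripper is mounted at the origin on the work surface. World frame = base frame: x ahead of the robot, y to its left, z up, the work surface at z = 0. Lengths are in m, angles in rad, forces in N, time in s.
With the tool pointing down it reaches from about 0.35 to 0.9 m from the base axis. Payload 7.2 kg.
Tool frame: the origin (TCP) lies midway between the tips of the shut fingers; the grasp point (between the pads) lies behind it (robot.hold_point_z is the z of the grasp point in the tool frame, in m); z points along the fingers, y is the line along which they close (so a half turn about z gives the same grasp; the last joint's range is limited). The gripper opens to 88 mm and grips with 3 to 60 N. Pads are 20 mm wide; open, the fingers measure 115 mm over their backs; the gripper's body (75 mm by 178 mm) begins 61 mm behind the grasp point.
Start: joints at [1.1, 0.411, -0.013, 1.596, 0.006, 1.134, -0.082], TCP at [0.245, -0.575, 0.223] pointing down, gripper open.
Joint ranges: [-2.95, 2.95], [-0.29, 1.99], [-1.47, 1.44], [0.14, 2.54], [-1.03, 4.17], [0.13, 1.85], [-2.86, 2.86]. Speed limits (rad/s): [2.39, 2.39, 3.01, 3.01, 3.14, 3.14, 3.14].

## Interface

Orientations are given as a unit quaternion [w, x, y, z].
In Python, from plant import status, eyes, robot gives the robot as it stands.
- The arm moves only by the tool step_arm, never from a script. Its argument "commands" is a list of rows, each an object with "hand": the finger opening in mm, from 0 to 87.8; "travel": the shift along the tool's x, y, z in mm, a list of three; "turn": the turn, a rotation vector about the tool's x, y, z in rad, a list of three. In form: [{"hand": hand, "travel": [dx, dy, dz], "turn": [ax, ay, az]}, ...]. A call has 1 to 12 rows; each row is the pose to reach, as a shift and turn from the pose commanded when the call began, along the tool's axes at that moment; what a row does not reach only later rows make up. A row lasts 1/8 s, in which the tool goes at most 62.5 mm and 10.7 degrees, less where a joint would pass 70% of its speed; a pose out of reach is approached as far as the arm can. A call with a gripper value outside its range is refused whole. The fingers move at their own pace and stop on an object; "squeeze" is the grip in N (left out, the last holds). Time passes only in rows, so rows that repeat a pose let the fingers close. It gives the time, the measured TCP pose, the force, the opening and the grip force at its end, in the units of the state.
- status.read_state(): the state, without advancing time (a new reading comes with each control period).
- eyes.camera(name): name is "side" or "top" or "wrist"; returns a dict with "image" (420x560x3 uint8, blue, green, red), "K" (3x3 intrinsics, pixels), "rvec" (rotation vector, rad) and "tvec" (3), from world to camera coordinates, as OpenCV has them; the wrist camera has in their place "T_tool_cam" (4x4, takes a point from camera to tool coordinates, whose origin is the TCP and whose axes are the flange's). Camera axes: x right, y down, z forward; pixel columns grow to the right and rows downward; lengths in m; the calibration is good to about 2 mm. A picture is of the moment at which its call begins: read the wrist's pose just before it. There is no depth.
- robot.job_done(): hands the job in; it is judged then, once.
Trained networks look in the newest picture that a camera, given by its name, has taken for a name from the list of things; names that differ only in an ending like _2 or _b are one class to them, and where a whole thing is asked for, a point or a joint stands for the part that bears it (a point fixed in the world has none). Each returns a list of dicts, best first, with "score" (0 to 1); they miss things now and then, are a little off and sometimes report something else, mostly with a low value. They report only what shows in the picture. A call takes as long as a camera call.
- eyes.spot_in(thing, camera): "position" ([x, y, z] in m, in the coordinates of the camera as it stood for that picture, good to about 4 mm: the middle of the surface that is visible of it).
- eyes.pinpoint(thing, camera): "position" ([x, y, z] in m, in the coordinates of the camera as it stood for that picture, good to about 4 mm: a listed point, or the origin of a listed thing).
The state is a dict: "time_s": time; "q": joint angles; "dq": joint speeds; "effort": joint torques, N m; "tcp_pos": TCP position; "tcp_rot": TCP orientation; "ft_force": force on the tool from outside, world axes, zero at the start; "torque": the same for the moment, N m; "gripper_width": opening from 0.0 (shut) to 1.0 (fully open); "finger_force": force on a finger pad.
Only numpy, scipy, OpenCV 4.12 (cv2) and the standard library are available. Lean on these libraries where they do the work, as an engineer would, in place of code of your own. Each camera call takes 0.05 s, during which the arm holds its last target. There are 200 camera calls.

## Working session

There is one attempt and no reset: what is moved stays moved. The work goes in short steps, Python scripts to look and compute and a tool call to move; the robot and the scene stay as the last step left them, time stands still between calls to the robot, and variables do not carry over. Pictures are saved under pics/ and viewed, at most 10 in all, crops included, and the job is handed in when it is done.

Besides the shell and the picture viewer there is one more tool, called after "Request:" as a command line: name --argument value ..., lists and objects as JSON in quotes. step_arm: Moves the arm, as the interface text tells. Its arguments: {"type":"object","properties":{"commands":{"type":"array","items":{"type":"object","properties":{"hand":{"type":"number"},"travel":{"type":"array","items":{"type":"number"}},"turn":{"type":"array","items":{"type":"number"}}}}},"squeeze":{"type":"number"}},"required":["commands"]}

```bash
mkdir -p pics; ls; cat > h.py <<'E'
import numpy as np,cv2
from scipy.spatial.transform import Rotation as R
from plant import status,eyes,robot
def cam(n):
    s=status.read_state(); c=eyes.camera(n)
    if n=="wrist":
        q=s["tcp_rot"]; T=np.eye(4); T[:3,:3]=R.from_quat([q[1],q[2],q[3],q[0]]).as_matrix(); T[:3,3]=s["tcp_pos"]
        W=T@np.array(c["T_tool_cam"])
    else:
        W=np.eye(4); r=cv2.Rodrigues(np.array(c["rvec"],float))[0]; W[:3,:3]=r.T; W[:3,3]=-r.T@np.array(c["tvec"]).ravel()
    return c,W
def find(t,n,W,f="pinpoint"):
    return [(round(d["score"],2),np.round(W[:3,:3]@np.array(d["position"])+W[:3,3],4)) for d in getattr(eyes,f)(t,n)]
E
python3 - <<'E'
from h import *
s=status.read_state(); print(s, robot.hold_point_z)
ims=[]
for n in ["side","top"]:
    c,W=cam(n); print(n,W[:3,3],c["K"][0]); cv2.imwrite(f"pics/{n}0.png",c["image"])
    for t in "frame lid_edge latch_fin glass_mid felt_mid bottle0 beaker brush".split(): print(t,*find(t,n,W))
E
```

```text
pics
{'time_s': 0.0, 'q': array([ 1.09979975,  0.41188779, -0.01268302,  1.59703112,  0.00561947,
        1.1343387 , -0.08218259]), 'dq': array([-7.22253738e-04,  4.54453046e-04,  2.58229583e-04, -5.86665472e-04,
        2.67234993e-03, -6.90402888e-04, -6.10975228e-05]), 'effort': array([-1.44541214e-04, -5.87955630e+01,  6.41576797e-01, -2.91070104e+01,
       -5.38382947e-02,  1.85020227e-02,  1.53496508e-04]), 'tcp_pos': array([ 0.24473218, -0.57453299,  0.2218221 ]), 'tcp_rot': array([-7.80571350e-04,  9.79785133e-01,  2.00051068e-01, -2.33422911e-04]), 'ft_force': array([-0.04870812, -0.85858357,  0.07033665]), 'torque': array([-0.02603325,  0.02028475,  0.02080346]), 'finger_force': 0.0, 'gripper_width': 0.9969370923920416} -0.0187
side [0.15373156 0.82966557 1.1725786 ] [502.28027347   0.         279.39441135]
frame (0.8, array([ 5.700e-01, -1.199e-01,  5.000e-04]))
lid_edge (0.78, array([0.5611, 0.0432, 0.1969]))
latch_fin (0.49, array([ 0.614 , -0.2102,  0.0875])) (0.3, array([ 0.5721, -0.1174,  0.0035]))
glass_mid (0.9, array([0.5622, 0.0126, 0.1274]))
felt_mid (0.88, arr
[... 330 characters left out ...]
))
brush (0.91, array([ 0.6408, -0.409 ,  0.0049]))
top [0.44406912 0.02056473 1.23887844] [480.10499515   0.         274.27700766]
frame (0.63, array([ 0.5676, -0.1207, -0.0029])) (0.28, array([ 0.6768,  0.3767, -0.0026]))
lid_edge (0.89, array([0.5571, 0.0439, 0.196 ]))
latch_fin (0.48, array([ 0.6127, -0.2085,  0.0896]))
glass_mid (0.69, array([0.5603, 0.0136, 0.1235]))
felt_mid (0.74, array([0.5568, 0.0308, 0.2004]))
bottle0 (0.75, array([ 0.4652, -0.4366, -0.0022])) (0.72, array([ 0.7336, -0.1886, -0.0054])) (0.67, array([0.5313, 0.4428, 0.0007])) (0.51, array([ 0.7429, -0.0569,  0.0033]))
beaker (0.64, array([ 0.6797,  0.3789, -0.0045]))
brush (0.72, array([ 0.6419, -0.4083, -0.0013]))
```

View pics/top0.png

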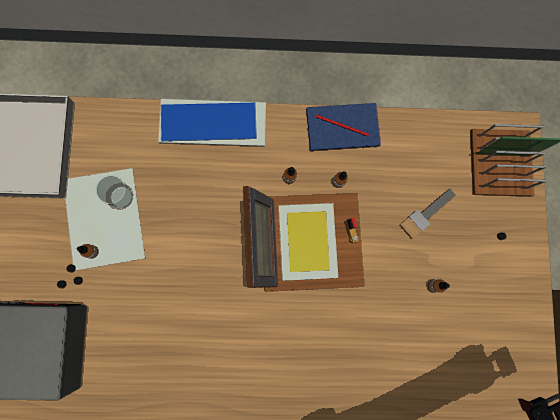

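View pics/side0.png

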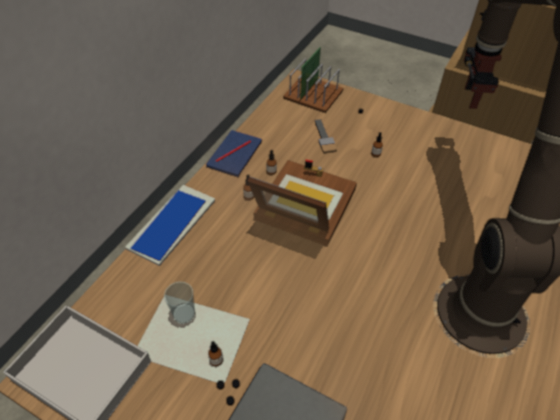

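The top view shows the open lid at about px (258,238), the yellow sheet at (310,240), and the latch fin at (352,230). The two bottles beyond the frame are at (290,175) and (340,180), and the brush is at (428,215). The side view agrees: the lid leans outwards, and the space behind it is free.

```bash
cat >> h.py <<'E'
def rel(p,yaw):
    "travel mm / turn about tool z to reach world p with tool x at world angle yaw (tool down)"
    s=status.read_state(); q=s["tcp_rot"]; M=R.from_quat([q[1],q[2],q[3],q[0]])
    D=R.from_matrix(np.c_[[np.cos(yaw),np.sin(yaw),0],[np.sin(yaw),-np.cos(yaw),0],[0,0,-1]])
    return np.round(M.inv().apply(np.array(p)-s["tcp_pos"])*1000,1),np.round((M.inv()*D).as_rotvec(),3)
class F:
    def __init__(s,o,yaw): s.o=np.array(o);s.yaw=yaw;s.c,s.s=np.cos(yaw),np.sin(yaw)
    def w(f,x,y,z): return np.array([f.o[0]+f.c*x-f.s*y,f.o[1]+f.s*x+f.c*y,z])
    def f(f,p): d=np.array(p)[:2]-f.o; return np.round([f.c*d[0]+f.s*d[1],-f.s*d[0]+f.c*d[1],p[2]],4)
E
python3 - <<'E'
from h import *
c,W=cam("top"); K=np.array(c["K"])
def px(u,v,z):
    d=W[:3,:3]@np.linalg.inv(K)@[u,v,1]; return W[:3,3]+d*(z-W[2,3])/d[2]
a=px(358,193,.036);b=px(364,286,.036);print("edge",a,b,"yaw",np.arctan2((a-b)[1],(a-b)[0]), "len",np.linalg.norm(a-b))
e=px(265,290,.036); print(e,np.arctan2(-(b-e)[0]*-1,-(b-e)[1]))
f=F((.569,-.120),.062)
for n in["top","side"]:
    if n=="side": c,W=cam(n)
    for t in["lid_edge","latch_fin","frame"]:
        for sc,p in find(t,n,W)[:1]: print(n,t,sc,p,f.f(p))
print(rel(f.w(0,.2,.29),f.yaw+np.pi/2),rel(f.w(0,.2,.185),f.yaw+np.pi/2))
E
```

```text
edge [ 0.69736737 -0.23352505  0.036     ] [ 0.4608626 -0.2472052  0.036    ] yaw 0.05777865338005601 len 0.23690008810400184
[ 4.45740691e-01 -2.71195612e-04  3.60000000e-02] 0.06116230173558743
top lid_edge 0.98 [0.5576 0.0437 0.1998] [-0.0012  0.1641  0.1998]
top latch_fin 0.77 [ 0.6126 -0.2085  0.091 ] [ 0.038 -0.091  0.091]
top frame 0.64 [ 0.5721 -0.1169 -0.0022] [ 0.0033  0.0029 -0.0022]
side lid_edge 0.57 [0.5566 0.0436 0.1971] [-0.0022  0.1641  0.1971]
side latch_fin 0.69 [ 0.6139 -0.2081  0.0832] [ 0.0394 -0.0907  0.0832]
side frame 0.6 [ 0.5697 -0.1218  0.001 ] [ 0.0006 -0.0018  0.001 ]
(array([ 543.3, -480. ,  -67.3]), array([-0.  , -0.  , -1.23])) (array([ 543.3, -480. ,   37.7]), array([-0.  , -0.  , -1.23]))
```

Request:
step_arm --commands '[{"hand":0,"travel":[20,-18,-45],"turn":[0,0,-0.1]},{"hand":0,"travel":[60,-53,-70],"turn":[0,0,-0.22]},{"hand":0,"travel":[100,-88,-80],"turn":[0,0,-0.35]},{"hand":0,"travel":[140,-124,-80],"turn":[0,0,-0.48]},{"hand":0,"travel":[180,-159,-80],"turn":[0,0,-0.6]},{"hand":0,"travel":[220,-194,-80],"turn":[0,0,-0.72]},{"hand":0,"travel":[260,-230,-80],"turn":[0,0,-0.85]},{"hand":0,"travel":[300,-265,-80],"turn":[0,0,-0.97]},{"hand":0,"travel":[340,-300,-80],"turn":[0,0,-1.1]},{"hand":0,"travel":[380,-336,-80],"turn":[0,0,-1.2]},{"hand":0,"travel":[420,-371,-80],"turn":[0,0,-1.23]},{"hand":0,"travel":[460,-406,-80],"turn":[0,0,-1.23]}]' --squeeze 20

```text
time_s: 2.8
tcp_pos: [0.5096, -0.0197, 0.303]
tcp_rot: [0.0, 0.685, 0.729, 0.0]
ft_force: [1.3, -1.0, 0.0]
gripper_width: 0.006
finger_force: 0.0
```

```bash
python3 - <<'E'
from h import *
f=F((.570,-.119),.06)
for z in(.29,.185):print(rel(f.w(0,.2,z),f.yaw+np.pi/2))
c,W=cam("wrist"); cv2.imwrite("pics/w1.png",c["image"])
for t in["lid_edge","latch_fin","frame","glass_mid"]:
    for sc,p in find(t,"wrist",W)[:1]: print(t,sc,p,f.f(p))
print(status.read_state()["q"])
E
```

```text
(array([97.2, 54.5, 12.9]), array([0.001, 0.   , 0.002]))
(array([ 97.2,  54.4, 117.9]), array([0.001, 0.   , 0.002]))
lid_edge 0.64 [0.562  0.0456 0.1955] [0.0019 0.1648 0.1955]
frame 0.83 [ 0.5686 -0.1152  0.0015] [-0.0012  0.0039  0.0015]
glass_mid 0.79 [0.5615 0.0152 0.1269] [-0.0004  0.1345  0.1269]
[ 0.44560107  0.19990191 -0.58048675  1.72739416  0.11547295  1.24899502
 -0.10035863]
```

Request:
step_arm --commands '[{"hand":0,"travel":[45,27,0],"turn":[0,0,0]},{"hand":0,"travel":[97,54,0],"turn":[0,0,0]},{"hand":0,"travel":[97,54,0],"turn":[0,0,0]},{"hand":0,"travel":[97,54,40],"turn":[0,0,0]},{"hand":0,"travel":[97,54,80],"turn":[0,0,0]},{"hand":0,"travel":[97,54,118],"turn":[0,0,0]},{"hand":0,"travel":[97,54,118],"turn":[0,0,0]}]'

```text
time_s: 3.92
tcp_pos: [0.555, 0.0758, 0.1824]
tcp_rot: [-0.001, 0.686, 0.728, -0.003]
ft_force: [0.4, 0.6, 0.9]
gripper_width: 0.004
finger_force: 0.0
```

```bash
python3 - <<'E'
from h import *
f=F((.570,-.118),.06)
s=status.read_state();P=f.f(s["tcp_pos"]);print(P,s["ft_force"])
# arc: tip -y edge contact at r=163 mm
for a in np.arange(1.9,-.01,-.1):
    r=.163; y=.1-r*np.cos(a)+.007*np.sin(a); z=.045+r*np.sin(a)+.007*np.cos(a)
    print(round(a,2),np.round([(y+.010-P[1])*1e3,(P[2]-z)*1e3],0))
E
```

```text
[-0.0033  0.1944  0.1824] [0.36126798 0.62877295 0.86233719]
1.9 [-25. -15.]
1.8 [-41. -20.]
1.7 [-56. -23.]
1.6 [-73. -25.]
1.5 [-89. -26.]
1.4 [-105.  -24.]
1.3 [-121.  -22.]
1.2 [-137.  -17.]
1.1 [-152.  -11.]
1.0 [-167.   -4.]
0.9 [-180.    5.]
0.8 [-193.   16.]
0.7 [-205.   27.]
0.6 [-215.   40.]
0.5 [-224.   53.]
0.4 [-232.   67.]
0.3 [-238.   83.]
0.2 [-243.   98.]
0.1 [-246.  114.]
-0.0 [-247.  130.]
```

Request:
step_arm --commands '[{"hand":0,"travel":[-15,3,-15],"turn":[0,0,0]},{"hand":0,"travel":[-25,3,-20],"turn":[0,0,0]},{"hand":0,"travel":[-41,3,-22],"turn":[0,0,0]},{"hand":0,"travel":[-56,3,-24],"turn":[0,0,0]},{"hand":0,"travel":[-73,3,-26],"turn":[0,0,0]},{"hand":0,"travel":[-89,3,-26],"turn":[0,0,0]},{"hand":0,"travel":[-89,3,-26],"turn":[0,0,0]}]'

```text
time_s: 4.8
tcp_pos: [0.5651, -0.0125, 0.2102]
tcp_rot: [0.0, 0.686, 0.728, -0.001]
ft_force: [-0.2, -0.6, -1.2]
gripper_width: 0.005
finger_force: 0.0
```

```bash
python3 - <<'E'
from h import *
f=F((.570,-.118),.06)
s=status.read_state();P=f.f(s["tcp_pos"]);print(P,s["ft_force"])
for n in["top","side"]:
    c,W=cam(n); cv2.imwrite(f"pics/{n}2.png",c["image"])
    for t in["lid_edge","glass_mid","felt_mid"]:
        for sc,p in find(t,n,W)[:1]: print(n,t,sc,f.f(p))
E
```

```text
[0.0014 0.1056 0.2102] [-0.22011451 -0.58600905 -1.1792965 ]
top felt_mid 0.59 [ 0.0578 -0.2947 -0.004 ]
side lid_edge 0.8 [-0.0019  0.0918  0.2122]
side glass_mid 0.59 [-0.0005  0.094   0.1307]
side felt_mid 0.6 [-0.0029  0.0775  0.2041]
```

Request:
step_arm --commands '[{"hand":0,"travel":[-16,0,2],"turn":[0,0,0]},{"hand":0,"travel":[-32,0,4],"turn":[0,0,0]},{"hand":0,"travel":[-48,0,9],"turn":[0,0,0]},{"hand":0,"travel":[-63,0,15],"turn":[0,0,0]},{"hand":0,"travel":[-78,0,22],"turn":[0,0,0]},{"hand":0,"travel":[-91,0,31],"turn":[0,0,0]},{"hand":0,"travel":[-104,0,42],"turn":[0,0,0]},{"hand":0,"travel":[-104,0,42],"turn":[0,0,0]}]'

```text
time_s: 6.2
tcp_pos: [0.5707, -0.1153, 0.1671]
tcp_rot: [-0.001, 0.686, 0.728, -0.001]
ft_force: [0.1, 0.4, -0.6]
gripper_width: 0.008
finger_force: 0.0
```

```bash
python3 - <<'E'
from h import *
f=F((.570,-.118),.06)
s=status.read_state();P=f.f(s["tcp_pos"]);print(P,s["ft_force"])
for n in["top","side"]:
    c,W=cam(n); cv2.imwrite(f"pics/{n}3.png",c["image"])
    for t in["lid_edge","glass_mid","felt_mid"]:
        for sc,p in find(t,n,W)[:1]: print(n,t,sc,f.f(p))
for a in np.arange(.8,-.01,-.1):
    r=.163; y=.1-r*np.cos(a)+.007*np.sin(a); z=.045+r*np.sin(a)+.007*np.cos(a)
    print(round(a,2),np.round([(y+.010-P[1])*1e3,(P[2]-z)*1e3],0))
E
```

```text
[0.0009 0.0027 0.1671] [ 0.11567004  0.41608676 -0.62224027]
top glass_mid 0.89 [0.0024 0.0416 0.1039]
side lid_edge 0.96 [-0.0011 -0.0125  0.1654]
side glass_mid 0.81 [-0.0031  0.0413  0.1101]
side felt_mid 0.64 [-0.0047 -0.0197  0.1523]
0.8 [-1.  0.]
0.7 [-13.  12.]
0.6 [-23.  24.]
0.5 [-32.  38.]
0.4 [-40.  52.]
0.3 [-46.  67.]
0.2 [-51.  83.]
0.1 [-54.  99.]
0.0 [-56. 115.]
```

View pics/side3.png

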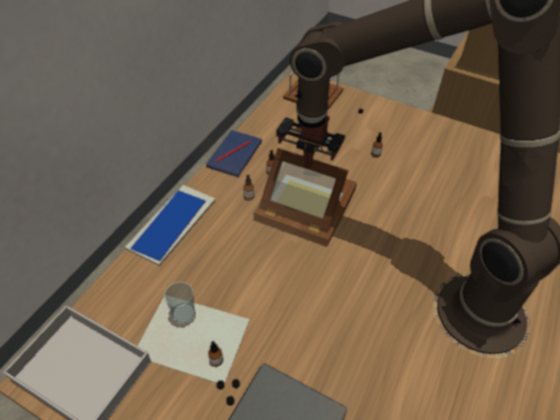

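The side view shows the lid about halfway down, with the fingertips on its free-edge rim at px (310,165). The bottles are untouched.

Request:
step_arm --commands '[{"hand":0,"travel":[-12,0,12],"turn":[0,0,0]},{"hand":0,"travel":[-23,0,24],"turn":[0,0,0]},{"hand":0,"travel":[-32,0,38],"turn":[0,0,0]},{"hand":0,"travel":[-40,0,52],"turn":[0,0,0]},{"hand":0,"travel":[-47,0,67],"turn":[0,0,0]},{"hand":0,"travel":[-53,0,83],"turn":[0,0,0]},{"hand":0,"travel":[-57,0,98],"turn":[0,0,0]},{"hand":0,"travel":[-59,0,108],"turn":[0,0,0]},{"hand":0,"travel":[-60,0,114],"turn":[0,0,0]},{"hand":0,"travel":[-60,0,116],"turn":[0,0,0]},{"hand":0,"travel":[-60,0,116],"turn":[0,0,0]}]'

```text
time_s: 7.98
tcp_pos: [0.5758, -0.1734, 0.0529]
tcp_rot: [0.0, 0.685, 0.729, 0.0]
ft_force: [0.4, -0.7, -0.3]
gripper_width: 0.004
finger_force: 0.0
```

```bash
python3 - <<'E'
from h import *
f=F((.570,-.118),.06)
s=status.read_state();P=f.f(s["tcp_pos"]);print(P,s["ft_force"])
for n in["top","side"]:
    c,W=cam(n); cv2.imwrite(f"pics/{n}4.png",c["image"])
    for t in["lid_edge","glass_mid","latch_fin"]:
        for sc,p in find(t,n,W)[:1]: print(n,t,sc,f.f(p))
E
```

```text
[ 0.0024 -0.0556  0.0529] [ 0.39107523 -0.67787861 -0.28394968]
top lid_edge 0.58 [-0.0007 -0.0572  0.0525]
top glass_mid 0.66 [0.0002 0.0158 0.0434]
side lid_edge 0.69 [-0.0002 -0.0595  0.0531]
side glass_mid 0.62 [0.0019 0.015  0.0461]
side latch_fin 0.67 [-0.0052  0.5621  0.0009]
```

Request:
step_arm --commands '[{"hand":0,"travel":[0,0,2],"turn":[0,0,0]},{"hand":0,"travel":[0,0,3],"turn":[0,0,0]},{"hand":0,"travel":[0,0,4],"turn":[0,0,0]},{"hand":0,"travel":[0,0,4],"turn":[0,0,0]}]'

```text
time_s: 8.88
tcp_pos: [0.5759, -0.1734, 0.0522]
tcp_rot: [0.001, 0.685, 0.729, -0.0]
ft_force: [-11.2, 1.5, 30.9]
gripper_width: 0.006
finger_force: 15.6
```

Request:
step_arm --commands '[{"hand":0,"travel":[0,0,-30],"turn":[0,0,0]},{"hand":0,"travel":[0,0,-70],"turn":[0,0,0]},{"hand":0,"travel":[0,0,-110],"turn":[0,0,0]},{"hand":0,"travel":[0,0,-130],"turn":[0,0,0]},{"hand":0,"travel":[0,0,-130],"turn":[0,0,0]}]'

```text
time_s: 9.5
tcp_pos: [0.5765, -0.1735, 0.1802]
tcp_rot: [0.002, 0.685, 0.729, 0.001]
ft_force: [0.8, 0.0, -0.0]
gripper_width: 0.003
finger_force: 0.0
```

```bash
python3 - <<'E'
from h import *
f=F((.570,-.118),.06)
s=status.read_state();P=f.f(s["tcp_pos"]);print(P,s["ft_force"])
for n in["top","side","wrist"]:
    c,W=cam(n); cv2.imwrite(f"pics/{n}5.png",c["image"])
    for t in["lid_edge","glass_mid","latch_fin","frame"]:
        for sc,p in find(t,n,W)[:1]: print(n,t,sc,f.f(p))
E
```

```text
[ 0.0032 -0.0558  0.1802] [ 0.77241566  0.04291309 -0.02340469]
top lid_edge 0.67 [-0.0008 -0.0601  0.0545]
top glass_mid 0.62 [0.0011 0.0162 0.0438]
top frame 0.62 [ 0.0046  0.0036 -0.0024]
side lid_edge 0.66 [ 0.0028 -0.0623  0.055 ]
side glass_mid 0.64 [-0.0013  0.0188  0.043 ]
side latch_fin 0.58 [ 0.0368 -0.0951  0.086 ]
side frame 0.94 [-0.      0.0012  0.0027]
wrist lid_edge 0.77 [ 0.0015 -0.0631  0.0516]
wrist glass_mid 0.91 [0.0016 0.0183 0.0463]
wrist latch_fin 0.85 [ 0.0334 -0.0957  0.0842]
wrist frame 0.73 [0.0005 0.0049 0.0034]
```

View pics/wrist5.png

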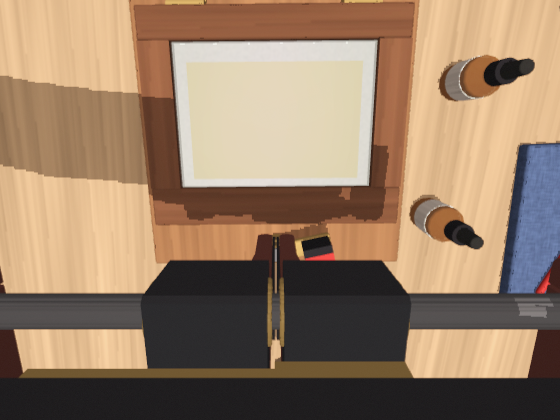

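The wrist view shows the lid lying flat. The fin is at px (318,248), with black towards the lid and red on the near side. The latch is still clear at about 0.27 rad.

```bash
python3 - <<'E'
from h import *
f=F((.570,-.118),.06)
a=.27;d=.034
p=np.array([.036*np.cos(a)+d*np.sin(a),-.104+.036*np.sin(a)-d*np.cos(a)])
for z in(.14,.072):print(rel(f.w(*p,z),f.yaw+a+np.pi/2))
E
```

```text
(array([-71.7,  41.3,  38.6]), array([ 0.   ,  0.   , -0.268]))
(array([-71.7,  41.3, 106.6]), array([ 0.   ,  0.   , -0.268]))
```

Request:
step_arm --commands '[{"hand":0,"travel":[-30,20,20],"turn":[0,0,-0.13]},{"hand":0,"travel":[-72,41,30],"turn":[0,0,-0.27]},{"hand":0,"travel":[-72,41,40],"turn":[0,0,-0.27]},{"hand":0,"travel":[-72,41,75],"turn":[0,0,-0.27]},{"hand":0,"travel":[-72,41,107],"turn":[0,0,-0.27]},{"hand":0,"travel":[-72,41,107],"turn":[0,0,-0.27]}]'

```text
time_s: 11.0
tcp_pos: [0.619, -0.2414, 0.0693]
tcp_rot: [-0.002, 0.581, 0.814, -0.001]
ft_force: [0.7, -0.7, 0.3]
gripper_width: 0.002
finger_force: 0.0
```

```bash
python3 - <<'E'
from h import *
f=F((.570,-.118),.06)
s=status.read_state();print(f.f(s["tcp_pos"]),s["ft_force"])
for a,d in [(.27,.025),(.27,.018),(.35,.017),(.45,.017)]+[(x,.017) for x in np.arange(.55,1.56,.1)]+[(1.571,.017),(1.571,.013)]:
    p=np.array([.036*np.cos(a)+d*np.sin(a),-.104+.036*np.sin(a)-d*np.cos(a)])
    print(round(a,2),*rel(f.w(*p,.072),f.yaw+a+np.pi/2))
c,W=cam("wrist"); cv2.imwrite("pics/w6.png",c["image"])
for n in["wrist","side"]:
    if n=="side":c,W=cam(n)
    print(n,[(x,f.f(p)) for x,p in find("latch_fin",n,W)[:1]])
E
```

```text
[ 0.0415 -0.1262  0.0693] [ 0.67506722 -0.68987619  0.25752603]
0.27 [ 7.4  1.9 -2.7] [-0.004 -0.003  0.002]
0.27 [14.4  1.9 -2.7] [-0.004 -0.003  0.002]
0.35 [18.4  3.2 -2.7] [-0.004 -0.003 -0.078]
0.45 [22.1  4.4 -2.6] [-0.003 -0.004 -0.178]
0.55 [26.   5.2 -2.6] [-0.003 -0.004 -0.278]
0.65 [30.   5.7 -2.6] [-0.003 -0.004 -0.378]
0.75 [34.   5.7 -2.6] [-0.003 -0.004 -0.478]
0.85 [37.9  5.4 -2.6] [-0.003 -0.004 -0.578]
0.95 [41.8  4.7 -2.6] [-0.002 -0.004 -0.678]
1.05 [45.7  3.5 -2.6] [-0.002 -0.005 -0.778]
1.15 [49.3  2.  -2.5] [-0.002 -0.005 -0.878]
1.25 [52.9  0.2 -2.5] [-0.002 -0.005 -0.978]
1.35 [56.2 -2.  -2.5] [-0.002 -0.005 -1.078]
1.45 [59.3 -4.6 -2.5] [-1.000e-03 -5.000e-03 -1.178e+00]
1.55 [62.1 -7.4 -2.5] [-1.000e-03 -5.000e-03 -1.278e+00]
1.57 [62.6 -8.  -2.5] [-1.000e-03 -5.000e-03 -1.299e+00]
1.57 [ 63.7 -11.9  -2.4] [-1.000e-03 -5.000e-03 -1.299e+00]
wrist [(0.77, array([ 0.0362, -0.0932,  0.0851]))]
side [(0.53, array([ 0.0391, -0.0938,  0.0864]))]
```

View pics/w6.png

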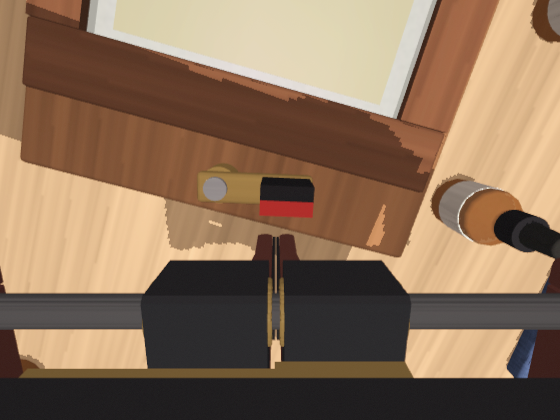

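The wrist view shows the fingertips at px (276,238), facing the red side of the fin at (287,205) squarely. The pivot is at (214,188).

Request:
step_arm --commands '[{"hand":0,"travel":[7,2,-3],"turn":[0,0,0]},{"hand":0,"travel":[14,2,-3],"turn":[0,0,0]},{"hand":0,"travel":[18,3,-3],"turn":[0,0,-0.08]},{"hand":0,"travel":[22,4,-3],"turn":[0,0,-0.18]},{"hand":0,"travel":[26,5,-3],"turn":[0,0,-0.28]},{"hand":0,"travel":[30,6,-3],"turn":[0,0,-0.38]},{"hand":0,"travel":[34,6,-3],"turn":[0,0,-0.48]},{"hand":0,"travel":[38,5,-3],"turn":[0,0,-0.58]},{"hand":0,"travel":[42,5,-3],"turn":[0,0,-0.68]},{"hand":0,"travel":[46,4,-3],"turn":[0,0,-0.78]},{"hand":0,"travel":[49,2,-3],"turn":[0,0,-0.88]},{"hand":0,"travel":[49,2,-3],"turn":[0,0,-0.88]}]'

```text
time_s: 12.7
tcp_pos: [0.6072, -0.195, 0.0752]
tcp_rot: [0.0, 0.178, 0.984, 0.0]
ft_force: [1.6, 1.3, 0.5]
gripper_width: 0.006
finger_force: 0.3
```

```bash
python3 - <<'E'
from h import *
f=F((.570,-.118),.06)
s=status.read_state();print(f.f(s["tcp_pos"]),s["ft_force"])
for a,d in [(x,.017) for x in (1.15,1.25,1.35,1.45,1.55)]+[(1.571,.017),(1.571,.014),(1.571,.012)]:
    p=np.array([.036*np.cos(a)+d*np.sin(a),-.104+.036*np.sin(a)-d*np.cos(a)])
    print(round(a,2),*rel(f.w(*p,.072),f.yaw+a+np.pi/2))
for n in["wrist","side"]:
    c,W=cam(n); cv2.imwrite(f"pics/{n}7.png",c["image"])
    print(n,[(x,f.f(p)) for x,p in find("latch_fin",n,W)[:1]])
E
```

```text
[ 0.0325 -0.0791  0.0752] [1.59502139 1.31509426 0.49839732]
1.15 [2.5 0.  3.2] [0.    0.001 0.002]
1.25 [6.2 1.5 3.2] [ 0.     0.001 -0.098]
1.35 [10.   2.7  3.2] [ 0.     0.001 -0.198]
1.45 [13.9  3.5  3.2] [ 0.     0.001 -0.298]
1.55 [17.8  3.8  3.2] [ 0.     0.001 -0.398]
1.57 [18.7  3.9  3.2] [ 0.     0.001 -0.419]
1.57 [21.4  2.6  3.2] [ 0.     0.001 -0.419]
1.57 [23.2  1.8  3.2] [ 0.     0.001 -0.419]
wrist [(0.85, array([ 0.0142, -0.0665,  0.083 ]))]
side [(0.55, array([ 0.017 , -0.0707,  0.0851]))]
```

View pics/wrist7.png

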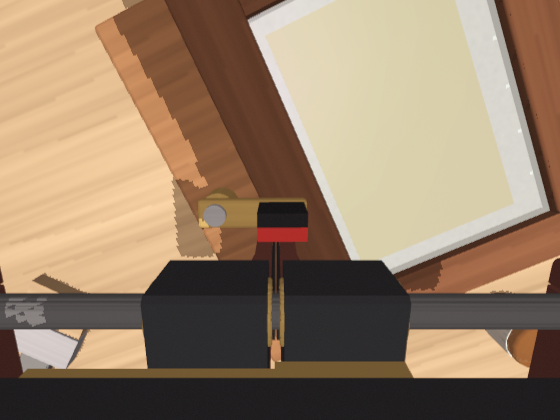

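The fingers are on the red face at px (282,235), and the latch is at about 1.15 rad. I'll keep pushing to the stop.

Request:
step_arm --commands '[{"hand":0,"travel":[5,1,2],"turn":[0,0,-0.1]},{"hand":0,"travel":[9,2,2],"turn":[0,0,-0.2]},{"hand":0,"travel":[13,3,2],"turn":[0,0,-0.3]},{"hand":0,"travel":[17,3,2],"turn":[0,0,-0.4]},{"hand":0,"travel":[19,3,2],"turn":[0,0,-0.42]},{"hand":0,"travel":[21,2,2],"turn":[0,0,-0.42]},{"hand":0,"travel":[22,2,2],"turn":[0,0,-0.42]},{"hand":0,"travel":[22,2,2],"turn":[0,0,-0.42]}]'

```text
time_s: 13.9
tcp_pos: [0.5941, -0.1869, 0.0736]
tcp_rot: [0.007, -0.03, 1.0, -0.0]
ft_force: [24.9, -3.0, -17.2]
gripper_width: 0.002
finger_force: 12.0
```

```bash
python3 - <<'E'
from h import *
f=F((.570,-.118),.06)
s=status.read_state();print(f.f(s["tcp_pos"]),s["ft_force"])
for n in["wrist","side"]:
    c,W=cam(n); cv2.imwrite(f"pics/{n}8.png",c["image"])
    print(n,[(x,f.f(p)) for x,p in find("latch_fin",n,W)[:1]])
E
```

```text
[ 0.02   -0.0702  0.0736] [ 24.9458263   -2.99900425 -17.24215864]
wrist [(0.92, array([-0.0017, -0.0666,  0.0825]))]
side [(0.59, array([ 0.0004, -0.0668,  0.0844]))]
```

The push force shows the latch is at its stop. I'll back off along tool -x, then rise.

Request:
step_arm --commands '[{"hand":0,"travel":[-12,0,0],"turn":[0,0,0]},{"hand":0,"travel":[-28,0,0],"turn":[0,0,0]},{"hand":0,"travel":[-28,0,-30],"turn":[0,0,0]},{"hand":0,"travel":[-28,0,-80],"turn":[0,0,0]},{"hand":0,"travel":[-28,0,-130],"turn":[0,0,0]},{"hand":0,"travel":[-28,0,-150],"turn":[0,0,0]},{"hand":0,"travel":[-28,0,-150],"turn":[0,0,0]},{"hand":0,"travel":[-28,0,-150],"turn":[0,0,0]}]'

```text
time_s: 15.1
tcp_pos: [0.6139, -0.1846, 0.2207]
tcp_rot: [-0.001, -0.03, 1.0, 0.0]
ft_force: [-0.4, 0.6, 0.0]
gripper_width: 0.006
finger_force: 0.0
```

```bash
python3 - <<'E'
from h import *
f=F((.570,-.118),.06)
for n in["wrist","side","top"]:
    c,W=cam(n); cv2.imwrite(f"pics/{n}9.png",c["image"])
    for t in("latch_fin","lid_edge"): print(n,t,[(x,f.f(p)) for x,p in find(t,n,W)[:1]])
    if n!="wrist":
        for t in("bottle0","beaker","brush"): print(t,*find(t,n,W))
E
```

```text
wrist latch_fin [(0.62, array([ 0.0014, -0.0638,  0.0858]))]
wrist lid_edge [(0.92, array([ 0.0034, -0.0639,  0.0502]))]
side latch_fin [(0.67, array([0.001 , 0.0175, 0.0438]))]
side lid_edge [(0.86, array([ 0.0023, -0.059 ,  0.0517]))]
bottle0 (0.65, array([0.5317, 0.4439, 0.0008])) (0.63, array([ 0.7396, -0.0586, -0.0013])) (0.46, array([ 0.7346, -0.19  ,  0.    ])) (0.45, array([ 0.4728, -0.4351, -0.0015]))
beaker (0.67, array([0.6783, 0.376 , 0.0037])) (0.2, array([ 0.5722, -0.18  ,  0.0567]))
brush (0.62, array([ 0.6415, -0.4118,  0.0045]))
top latch_fin [(0.67, array([ 0.0062, -0.0668,  0.0871]))]
top lid_edge [(0.75, array([-0.0005, -0.0604,  0.0518]))]
bottle0 (0.67, array([0.5345, 0.4444, 0.002 ])) (0.61, array([ 0.6787,  0.378 , -0.0037])) (0.51, array([ 0.7307, -0.1886, -0.004 ])) (0.34, array([ 0.5737, -0.1757,  0.0357]))
beaker (0.9, array([ 0.6778,  0.375 , -0.0038]))
brush
```

View pics/wrist9.png

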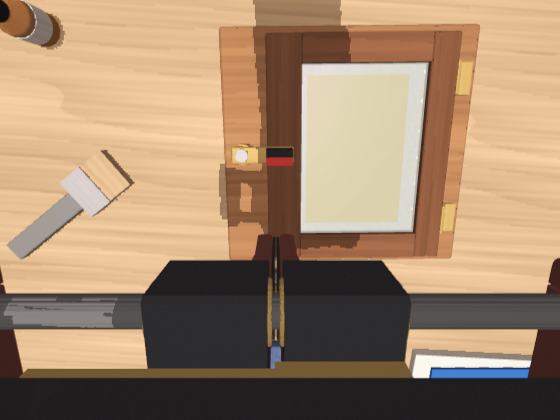

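The lid lies flat, and the latch at px (263,155) runs straight across its rim. The bystanders haven't moved, so I'm handing in.

```bash
python3 -c "
from plant import robot
print(robot.job_done())"
```

```text
the job is handed in; nothing more can be done
None
```

The lid is fully shut and the latch lies straight across its rim at its stop; the bottles, beaker and brush were not disturbed, and I handed the job in at about 15 s (no verdict was returned).

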